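# Clamp the bottle with the cam lever and hold it

## Robot

A 6-joint arm with a two-finger parallel gripper is mounted at the origin on the work surface; the furniture and walls round the work are solid. World frame = base frame: x ahead of the robot, y to its left, z up, the work surface at z = 0. Lengths are in m, angles in rad, forces in N, time in s.
With the tool pointing down it reaches from about 0.35 to 0.775 m from the base axis. Payload 5.5 kg.
Tool frame: the origin (TCP) lies between the finger pads; the fingertips stand 17 mm ahead of it and the grasp point (between the pads) lies 2 mm behind it; z points along the fingers, y is the line along which they close (so a half turn about z gives the same grasp; the last joint's range is limited). The gripper opens to 85 mm and grips with 20 to 120 N. Pads are 22 mm wide; open, the fingers measure 114 mm over their backs; the gripper's body (76 mm by 85 mm) begins 54 mm behind the grasp point. The pads swing forward as they close: fully open they stand 13 mm farther back than shut.
Start: joints at [-1.301, 0.313, 0.046, 1.304, 0, 1.431], TCP at [0.229, -0.527, 0.248] pointing down, gripper open.
Joint ranges: [-2.76, 2.76], [-0.86, 1.69], [-1.03, 1.26], [-2.2, 2.34], [-1.47, 1.5], [-3.14, 3.14]. Speed limits (rad/s): [2.57, 2.57, 3.14, 3.14, 3.14, 3.14].

## Interface

Orientations are given as a unit quaternion [w, x, y, z].
In Python, from station import robot gives the robot as it stands. The module is installed in compiled form; this text tells all that it offers.
- The arm moves only by the tool servo_tool, never from a script. Its argument "increments" is a list of rows, each an object of numbers: "grip": the opening, from -1 (shut) to 1 (fully open); "dx", "dy", "dz": the shift along the tool's x, y, z as a fraction of full scale; "rx", "ry", "rz": the turn, a rotation vector about the tool's x, y, z as a fraction of full scale. In form: [{"grip": .., "dx": .., "dy": .., "dz": .., "rx": .., "ry": .., "rz": ..}, ...]. A call has 1 to 10 rows; each row shifts and turns the commanded pose from where the row before left it, along the tool's axes as they then stand; what a row does not reach is not made up. Full scale, the value 1, is 0.025 m for a shift and 8 degrees for a turn. A row lasts 1/8 s, in which the tool goes at most 62.5 mm and 10.7 degrees, less where a joint would pass 70% of its speed; a pose out of reach is approached as far as the arm can. A call with a number of a shift or a turn outside -1 to 1 is refused whole. A call with a gripper value outside its range is refused whole. The fingers move at their own pace and stop on an object; "force" is the grip in N (left out, the last holds). Time passes only in rows, so rows that do not move let the fingers close. It gives the time, the measured TCP pose, the force, the opening and the grip force at its end, in the units of the state.
- robot.get_obs(): the state, without advancing time (a new reading comes with each control period).
- robot.grab_frame(name): name is "scene" or "top"; returns a dict with "image" (420x560x3 uint8, blue, green, red), "fovy" (degrees; the focal length in pixels is half the picture's height over the tangent of half this angle, whatever the lens; pixels are square), "cx", "cy" (the principal point, pixels), "rvec" (rotation vector, rad) and "tvec" (3), from world to camera coordinates, as OpenCV has them. Camera axes: x right, y down, z forward; pixel columns grow to the right and rows downward; lengths in m; the calibration is good to about 2 mm. A picture is of the moment at which its call begins. There is no depth.
- robot.close_job(): hands the job in; it is judged then, once.
The state is a dict: "time_s": time; "q": joint angles; "joint_vel": joint speeds; "tau": joint torques, N m; "tool_pos": TCP position; "tcp_rot": TCP orientation; "contact_force": force on the tool from outside, world axes, zero at the start; "torque": the same for the moment, N m; "gripper_width": finger opening in m; "grip_force": force on a finger pad.
Only numpy, scipy, OpenCV 4.12 (cv2) and the standard library are available. Lean on these libraries where they do the work, as an engineer would, in place of code of your own. Each camera call takes 0.05 s, during which the arm holds its last target. There are 200 camera calls.

## Task

The capped bottle stands in one of the two cam clamps and an open glass beaker in the other. Swing the lever of the clamp that holds the bottle to the cam's highest point, where the lever lies in line with the clamp over the index line and the bottle is pressed hardest into the sprung V-jaw, without going past it, and finish while still holding the lever there: it springs back if let go. Leave the beaker's clamp and everything else alone.

Things in the scene. Friction and masses are not known exactly. Their poses are not given: they have to be found in the camera images.
- left_clamp: Aluminium cam clamp screwed to the worktop, 240 x 96 mm base plate 12 mm thick. Origin under its lever pivot at worktop level; its +x axis runs from the pivot past the cam and the bottle to the grey V-jaw; z up. Fixed. This is the left one of the two; its lever rests out to the left.
- left_clamp_pivot (a point): Point on the upright pivot axis of the left clamp's lever, at the height of the lever arm (58 mm above the worktop).
- left_clamp_lever (a joint): Angle of the left clamp's lever, rad: 0 at rest (out to the left), growing as it swings anticlockwise seen from above. Cam's highest point at 1.40: the lever then points straight along the clamp's -x axis, over the black index line, and the cam pushes furthest (10 mm). It can go past, to 2.1, where the cam eases again. A spring (2 to 8 N at the knob) returns it to 0 if let go.
- left_clamp_knob (a point): Point to grasp on the black upright knob at the end of the left lever: a round post 18 mm in diameter, standing on the lever arm from 61 to 107 mm above the worktop; this point is on its axis, 89 mm above the worktop and 110 mm from the pivot axis. It is a revolving knob: pinched from above, it turns freely on the lever.
- left_clamp_grip: The same black knob of the left lever as a body (origin at its foot, 61 mm above the worktop).
- left_clamp_jaw: Grey V-shaped jaw with side cheeks of the left clamp, 12 to 58 mm above the worktop, on springs of 1.5 N/mm; the cam pushes the bottle into it and both slide a few mm along the clamp's +x axis. Its origin coincides with the clamp's at the start.
- left_clamp_seat (a point): Where the axis of a bottle standing in the left clamp lies, on top of the base plate (68 mm along +x from the pivot, 12 mm above the worktop).
- right_clamp: Aluminium cam clamp screwed to the worktop, 240 x 96 mm base plate 12 mm thick. Origin under its lever pivot at worktop level; its +x axis runs from the pivot past the cam and the bottle to the grey V-jaw; z up. Fixed. This is the right one of the two; its lever rests out to the right.
- right_clamp_pivot (a point): Point on the upright pivot axis of the right clamp's lever, at the height of the lever arm (58 mm above the worktop).
- right_clamp_lever (a joint): Angle of the right clamp's lever, rad: 0 at rest (out to the right), growing as it swings clockwise seen from above. Cam's highest point at 1.40: the lever then points straight along the clamp's -x axis, over the black index line, and the cam pushes furthest (10 mm). It can go past, to 2.1, where the cam eases again. A spring (2 to 8 N at the knob) returns it to 0 if let go.
- right_clamp_knob (a point): Point to grasp on the black upright knob at the end of the right lever: a round post 18 mm in diameter, standing on the lever arm from 61 to 107 mm above the worktop; this point is on its axis, 89 mm above the worktop and 110 mm from the pivot axis. It is a revolving knob: pinched from above, it turns freely on the lever.
- right_clamp_grip: The same black knob of the right lever as a body (origin at its foot, 61 mm above the worktop).
- right_clamp_jaw: Grey V-shaped jaw with side cheeks of the right clamp, 12 to 58 mm above the worktop, on springs of 1.5 N/mm; the cam pushes the bottle into it and both slide a few mm along the clamp's +x axis. Its origin coincides with the clamp's at the start.
- right_clamp_seat (a point): Where the axis of a bottle standing in the right clamp lies, on top of the base plate (68 mm along +x from the pivot, 12 mm above the worktop).
- bottle_mid (a point): Centre (half-way up) of the squat amber screw-capped bottle, 68 mm in diameter, 106 mm tall, standing loosely in one of the clamps, so its base is 12 mm above the worktop.
- bottle: The same bottle as a body (origin at the centre of its underside).
- beaker_mid (a point): Centre (half-way up) of the open glass beaker, 65 mm in diameter, 75 mm tall, standing loosely in the other clamp.
- pot: Screw-capped sample pot, 55 mm in diameter, 88 mm tall, bystander at the left (origin: centre of underside).
- kitchen_timer: Round bench timer, 66 mm in diameter, 24 mm tall, bystander at the right (origin: centre of underside).
- vial: Screw-cap vial, 27 mm in diameter, 60 mm tall, bystander beyond and between the clamps (origin: centre of underside).
Not all that is in view belongs to the job. Leave any yellow look-alike of the part that bears beaker_mid alone. What is shaped like the bottle but blue is not meant.

How it is judged:
At the end, for the whole second after the job is handed in: The lever of the bottle's clamp is within 0.16 rad (9 degrees) of the cam's highest point, held by the fingers at its knob; its V-jaw presses the bottle with over 5 N; the bottle stands upright within 15 mm of the seat, the beaker upright, the other lever at rest (below 0.1 rad) (((horizontal distance between bottle_mid and left_clamp_seat below 0.015 m and value of joint left_clamp_lever between 1.24 and 1.56 rad and contact force between left_clamp_jaw and bottle above 5 N and contact force between the fingers and left_clamp_grip above 0.5 N and value of joint right_clamp_lever below 0.1 rad) or (horizontal distance between bottle_mid and right_clamp_seat below 0.015 m and value of joint right_clamp_lever between 1.24 and 1.56 rad and contact force between right_clamp_jaw and bottle above 5 N and contact force between the fingers and right_clamp_grip above 0.5 N and value of joint left_clamp_lever below 0.1 rad)) and angle between each of bottle_mid, beaker_mid's own z axis and vertical below 0.1 rad); the arm keeps its last pose, push and grip.
It fails at once if the clamp that holds the beaker is worked (its lever turned more than 0.3 rad) ((value of joint left_clamp_lever above 0.3 rad and horizontal distance between beaker_mid and left_clamp_seat below 0.03 m) or (value of joint right_clamp_lever above 0.3 rad and horizontal distance between beaker_mid and right_clamp_seat below 0.03 m)).
It fails at once if a lever is swung well past the cam's highest point (beyond 1.75 rad) (value of joint any of left_clamp_lever, right_clamp_lever above 1.75 rad).
It fails at once if the beaker, the bottle or a bystander is knocked away (moved more than 20 mm) (distance of any of beaker_mid, bottle_mid, pot, kitchen_timer, vial from where it was at the start of the episode above 0.02 m).
It also fails if it takes over 45 s, if anything falls off the work surface, if the arm or the gripper's body presses on something with over 40 N, if the wrist force passes 120 N, or if a joint passes its speed limit or range.

## Working session

There is one attempt and no reset: what is moved stays moved. The work goes in short steps, Python scripts to look and compute and a tool call to move; the robot and the scene stay as the last step left them, time stands still between calls to the robot, and variables do not carry over. Pictures are saved under pics/ and viewed, at most 10 in all, crops included, and the job is handed in when it is done.

Besides the shell and the picture viewer there is one more tool, called after "Emit:" as name(argument=value, ...) on one line, values as JSON. servo_tool: Moves the arm, as the interface text tells. Shift numbers are shares of 0.025 m and turn numbers shares of 8 degrees, none past 1 either way. Its arguments: {"type":"object","properties":{"increments":{"type":"array","items":{"type":"object","properties":{"grip":{"type":"number"},"dx":{"type":"number"},"dy":{"type":"number"},"dz":{"type":"number"},"rx":{"type":"number"},"ry":{"type":"number"},"rz":{"type":"number"}}}},"force":{"type":"number"}},"required":["increments"]}

```bash
mkdir -p pics; cat > h.py <<'E'
import numpy as np, cv2
from station import robot
def grab(n,f):
    d=robot.grab_frame(n); cv2.imwrite(f,d["image"]); np.save(f"cal_{n}.npy",{k:v for k,v in d.items() if k!="image"},allow_pickle=True); return d
def cal(n):
    d=np.load(f"cal_{n}.npy",allow_pickle=True).item()
    f=210/np.tan(np.radians(d["fovy"])/2)
    K=np.array([[f,0,d["cx"]],[0,f,d["cy"]],[0,0,1]]); return K,np.array(d["rvec"],float),np.array(d["tvec"],float)
def ray(n,u,v,z):
    K,r,t=cal(n); R=cv2.Rodrigues(r)[0]; c=-R.T@t.ravel(); w=R.T@np.linalg.inv(K)@[u,v,1]
    return c+w*(z-c[2])/w[2]
def proj(n,p):
    K,r,t=cal(n); return cv2.projectPoints(np.array(p,float).reshape(-1,3),r,t,K,None)[0].reshape(-1,2)
E
python3 - <<'E'
from h import *
a=grab("scene","pics/s0.png");b=grab("top","pics/t0.png")
for n in("scene","top"):
    K,r,t=cal(n);R=cv2.Rodrigues(r)[0];print(n,K[0,0],-R.T@t.ravel(),R[2])
print(robot.get_obs())
E
```

```text
scene 400.92166356711243 [0.33387056 1.00823918 0.76096292] [ 0.19048842 -0.82085779 -0.53842981]
top 472.19594484783005 [ 0.42091784 -0.00846378  1.45290103] [ 1.23984442e-01  4.58617774e-04 -9.92284056e-01]
{'time_s': 0.1, 'q': array([-1.30060671e+00,  3.13953805e-01,  4.50929203e-02,  1.30359788e+00,
       -8.99618894e-06,  1.43118591e+00]), 'joint_vel': array([-1.51506116e-03, -5.36285934e-04,  3.09403380e-03,  6.38033305e-04,
        1.37381953e-03,  7.91698125e-05]), 'tau': array([ 1.51302105e-03, -4.81727064e+01,  2.99242973e+01,  1.28227743e-02,
       -2.02160782e-04,  1.06544192e-05]), 'tool_pos': array([ 0.22896329, -0.52698257,  0.24748193]), 'tcp_rot': array([-8.29152936e-04,  9.79080993e-01,  2.03469205e-01, -5.87198148e-05]), 'contact_force': array([-0.19526868, -0.15633264,  0.07551137]), 'torque': array([-0.03815319,  0.02956627,  0.03284692]), 'grip_force': 0.0, 'gripper_width': 0.08513804382943269}
```

View pics/s0.png

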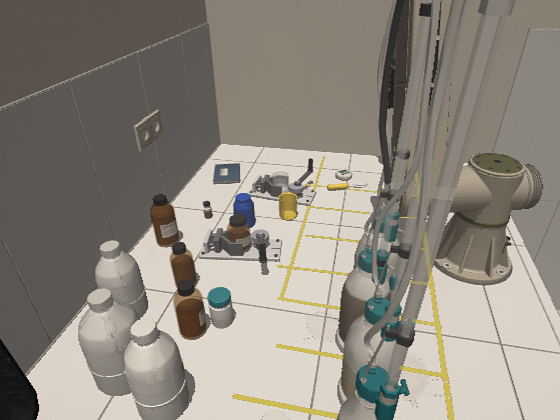

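View pics/t0.png

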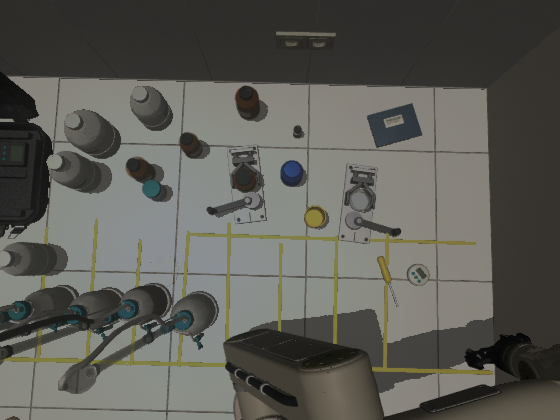

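The top view shows two clamps. The left one, about (246,185), has its knob at (211,211) and an amber capped object at (245,178). The right one, about (360,205), has its knob at (397,233) and a clear beaker at (361,198). Other candidates: the blue bottle (292,172) and yellow beaker (315,217) are look-alikes, and the amber bottles at (247,100), (190,145) and (140,168) stand outside any clamp. The amber bottle in the left clamp fits the description, so I'll check it in an enlarged crop.

```bash
python3 - <<'E'
from h import *
t=cv2.imread("pics/t0.png");s=cv2.imread("pics/s0.png")
a=cv2.resize(t[135:260,190:320],None,fx=4.6,fy=4.6,interpolation=cv2.INTER_CUBIC)
a=cv2.convertScaleAbs(a,alpha=1.6,beta=10)
cv2.imwrite("pics/t1.png",a)
b=cv2.resize(s[150:290,190:330],None,fx=4.2,fy=4.2,interpolation=cv2.INTER_CUBIC)
cv2.imwrite("pics/s1.png",b)
E
```

```text
(no output)
```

View pics/t1.png

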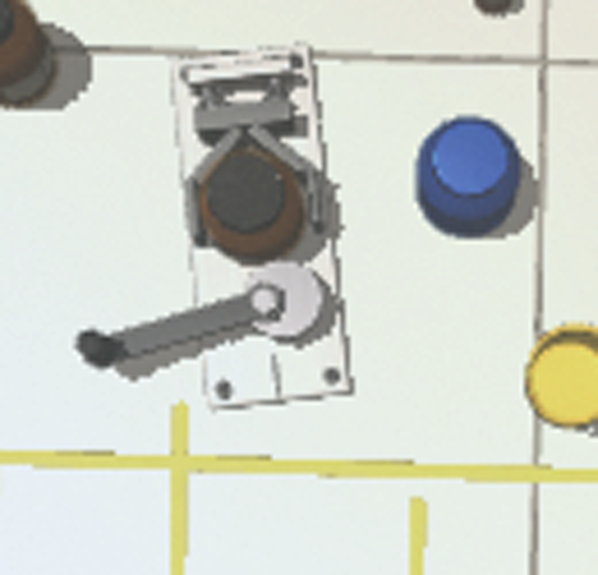

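View pics/s1.png

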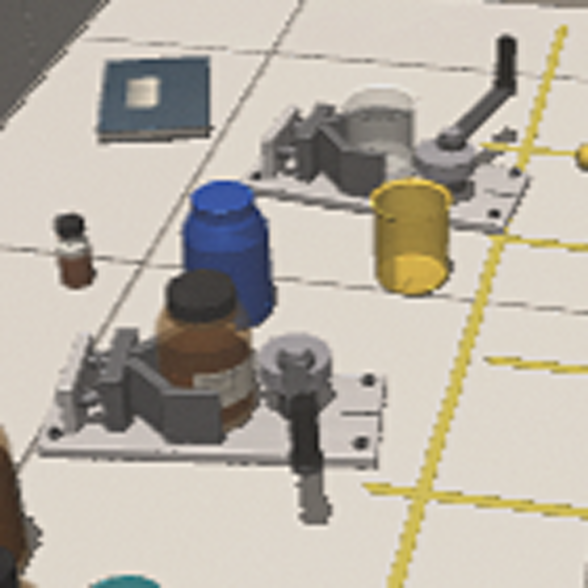

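The amber black-capped bottle does sit in the left clamp, and the clear beaker in the right one. In the crop, the left clamp's plate corners are about (175,58), (308,45), (352,390) and (213,407), the pivot boss (268,300), the knob top (95,347) and the index line (276,355)-(281,400).

```bash
python3 - <<'E'
from h import *
c=lambda x,y,z:ray("top",190+x/4.6-.4,135+y/4.6-.4,z)
P=[c(*p,.012) for p in[(175,58),(308,45),(352,390),(213,407)]]
for p in P:print(p)
print("len",np.linalg.norm(P[0]-P[3]),np.linalg.norm(P[1]-P[2]),np.linalg.norm(P[0]-P[1]),np.linalg.norm(P[2]-P[3]))
ax=(P[0]+P[1]-P[2]-P[3])[:2];ax/=np.linalg.norm(ax);print("axis",ax,np.degrees(np.arctan2(ax[1],ax[0])))
print("centre",sum(P)/4)
piv=c(268,300,.068);kn=c(92,347,.107);print("pivot",piv,"knob",kn,np.linalg.norm((kn-piv)[:2]))
print("index",c(276,355,.012),c(281,400,.012))
cap=c(246,198,.118);print("cap",cap,"seat-pred",piv[:2]+.068*ax)
a=np.arctan2(-ax[1],-ax[0])
for th in(0,1.4):
  k=piv[:2]+.11*np.array([np.cos(a+th-1.4),np.sin(a+th-1.4)]);print(th,k)
  for z in(.107,.061):
    print(proj("top",[*k,z]),(proj("top",[*k,z])-[190,135])*4.6,(proj("scene",[*k,z])-[190,150])*4.2)
print("scene knob top ray",ray("scene",190+305/4.2,150+398/4.2,.107),ray("scene",190+307/4.2,150+467/4.2,.061))
E
```

```text
[0.77328161 0.1620169  0.012     ]
[0.78473695 0.07212942 0.012     ]
[0.55053865 0.03520456 0.012     ]
[0.5367526  0.12724346 0.012     ]
len 0.2390714708561693 0.23709130410088872 0.09061448311090674 0.0930656465076375
axis [0.98859825 0.15057723] 8.660379123414186
centre [0.66132745 0.09914858 0.012     ]
pivot [0.60212166 0.0892427  0.068     ] knob [0.56457715 0.19506689 0.107     ] 0.11228690689556468
index [0.5726106  0.08657258 0.012     ] [0.54261492 0.08221383 0.012     ]
cap [0.65932583 0.10165747 0.118     ] seat-pred [0.66934634 0.09948195]
0 [0.56731595 0.19359097]
[[210.15745882 209.09910751]] [[ 92.72431059 340.85589456]] [[303.1634594 393.3336118]]
[[212.4111673  210.83783619]] [[103.09136958 348.85404647]] [[305.79499731 449.746811  ]]
1.4 [0.49337585 0.0726792 ]
[[251.44199234 236.01641955]] [[282.63316476 464.67552991]] [[451.888262   299.66506144]]
[[252.35512131 236.88288376]] [[286.83355801 468.6612653 ]] [[451.19473781 353.96414802]]
scene knob top ray [0.5649917  0.19800565 0.107     ] [0.56232772 0.21007219 0.061     ]
```

```bash
python3 - <<'E'
from h import *
for p in[(363,345),(385,205),(370,255)]:
  for z in(0,.1,.2,.3,.4):print(p,z,ray("scene",*p,z).round(3))
for z in(0,.15,.3):print(z,ray("top",195,310,z).round(3),ray("top",217,310,z).round(3),ray("top",195,335,z).round(3),ray("top",95,370,z).round(3))
E
```

```text
(363, 345) 0 [0.286 0.381 0.   ]
(363, 345) 0.1 [0.292 0.463 0.1  ]
(363, 345) 0.2 [0.298 0.546 0.2  ]
(363, 345) 0.3 [0.305 0.628 0.3  ]
(363, 345) 0.4 [0.311 0.71  0.4  ]
(385, 205) 0 [ 0.235 -0.24   0.   ]
(385, 205) 0.1 [ 0.248 -0.076  0.1  ]
(385, 205) 0.2 [0.261 0.088 0.2  ]
(385, 205) 0.3 [0.274 0.252 0.3  ]
(385, 205) 0.4 [0.287 0.416 0.4  ]
(370, 255) 0 [0.279 0.051 0.   ]
(370, 255) 0.1 [0.286 0.177 0.1  ]
(370, 255) 0.2 [0.293 0.302 0.2  ]
(370, 255) 0.3 [0.301 0.428 0.3  ]
(370, 255) 0.4 [0.308 0.554 0.4  ]
0 [0.272 0.242 0.   ] [0.274 0.175 0.   ] [0.199 0.238 0.   ] [0.09 0.53 0.  ]
0.15 [0.287 0.216 0.15 ] [0.289 0.156 0.15 ] [0.222 0.213 0.15 ] [0.124 0.474 0.15 ]
0.3 [0.303 0.19  0.3  ] [0.304 0.137 0.3  ] [0.245 0.187 0.3  ] [0.158 0.418 0.3  ]
```

Emit:
servo_tool(increments=[{"grip":1,"rz":-1},{"grip":1,"rz":-1},{"grip":1,"rz":-1},{"grip":1,"rz":-1},{"grip":1,"rz":-1},{"grip":1,"rz":-1},{"grip":1,"rz":-1},{"grip":1,"rz":-1}], force=60)

```text
validation failed for argument at $.in...
```

Emit:
servo_tool(increments=[{"grip":1,"rz":-1},{"grip":1,"rz":-1},{"grip":1,"rz":-1},{"grip":1,"rz":-1},{"grip":1,"rz":-1},{"grip":1,"rz":-1},{"grip":1,"rz":-1},{"grip":1,"rz":-1}])

```text
validation failed for argument at $.in...
```

The validation error may mean every key has to be present, so I'll send full rows.

Emit:
servo_tool(increments=[{"grip":1,"dx":0,"dy":0,"dz":0,"rx":0,"ry":0,"rz":-1},{"grip":1,"dx":0,"dy":0,"dz":0,"rx":0,"ry":0,"rz":-1},{"grip":1,"dx":0,"dy":0,"dz":0,"rx":0,"ry":0,"rz":-1},{"grip":1,"dx":0,"dy":0,"dz":0,"rx":0,"ry":0,"rz":-1},{"grip":1,"dx":0,"dy":0,"dz":0,"rx":0,"ry":0,"rz":-1},{"grip":1,"dx":0,"dy":0,"dz":0,"rx":0,"ry":0,"rz":-1},{"grip":1,"dx":0,"dy":0,"dz":0,"rx":0,"ry":0,"rz":-1},{"grip":1,"dx":0,"dy":0,"dz":0,"rx":0,"ry":0,"rz":-1}], force=60)

```text
time_s: 1.1
tool_pos: [0.229, -0.5271, 0.2478]
tcp_rot: [-0.0, 0.721, 0.693, 0.0]
contact_force: [0.1, 0.3, -0.1]
gripper_width: 0.0851
grip_force: 0.0
```

Emit:
servo_tool(increments=[{"grip":1,"dx":0,"dy":0,"dz":0,"rx":0,"ry":0,"rz":-1},{"grip":1,"dx":0,"dy":0,"dz":0,"rx":0,"ry":0,"rz":-1},{"grip":1,"dx":0,"dy":0,"dz":0,"rx":0,"ry":0,"rz":-1},{"grip":1,"dx":0,"dy":0,"dz":0,"rx":0,"ry":0,"rz":-1},{"grip":1,"dx":0,"dy":0,"dz":0,"rx":0,"ry":0,"rz":-1},{"grip":1,"dx":0,"dy":0,"dz":0,"rx":0,"ry":0,"rz":-1},{"grip":1,"dx":0,"dy":0,"dz":0,"rx":0,"ry":0,"rz":-1},{"grip":1,"dx":0,"dy":0,"dz":0,"rx":0,"ry":0,"rz":-1}])

```text
time_s: 2.1
tool_pos: [0.229, -0.5271, 0.2478]
tcp_rot: [-0.0, 0.244, 0.97, 0.0]
contact_force: [0.3, 0.1, 0.2]
gripper_width: 0.0857
grip_force: 0.0
```

Emit:
servo_tool(increments=[{"grip":1,"dx":0,"dy":1,"dz":0,"rx":0,"ry":0,"rz":0},{"grip":1,"dx":0,"dy":1,"dz":0,"rx":0,"ry":0,"rz":0},{"grip":1,"dx":0,"dy":1,"dz":0,"rx":0,"ry":0,"rz":0},{"grip":1,"dx":0,"dy":1,"dz":0,"rx":0,"ry":0,"rz":0},{"grip":1,"dx":0,"dy":1,"dz":0,"rx":0,"ry":0,"rz":0},{"grip":1,"dx":0,"dy":1,"dz":0,"rx":0,"ry":0,"rz":0},{"grip":1,"dx":0,"dy":1,"dz":0,"rx":0,"ry":0,"rz":0},{"grip":1,"dx":0,"dy":1,"dz":0,"rx":0,"ry":0,"rz":0},{"grip":1,"dx":0,"dy":1,"dz":0,"rx":0,"ry":0,"rz":0},{"grip":1,"dx":0,"dy":1,"dz":0,"rx":0,"ry":0,"rz":0}])

```text
time_s: 3.35
tool_pos: [0.349, -0.306, 0.2485]
tcp_rot: [0.0, 0.246, 0.969, -0.0]
contact_force: [0.7, 0.9, 0.5]
gripper_width: 0.0854
grip_force: 0.0
```

Emit:
servo_tool(increments=[{"grip":1,"dx":0,"dy":1,"dz":0,"rx":0,"ry":0,"rz":0},{"grip":1,"dx":0,"dy":1,"dz":0,"rx":0,"ry":0,"rz":0},{"grip":1,"dx":0,"dy":1,"dz":0,"rx":0,"ry":0,"rz":0},{"grip":1,"dx":0,"dy":1,"dz":0,"rx":0,"ry":0,"rz":0},{"grip":1,"dx":0,"dy":1,"dz":0,"rx":0,"ry":0,"rz":0},{"grip":1,"dx":0,"dy":1,"dz":0,"rx":0,"ry":0,"rz":0},{"grip":1,"dx":0,"dy":1,"dz":0,"rx":0,"ry":0,"rz":0},{"grip":1,"dx":0,"dy":1,"dz":0,"rx":0,"ry":0,"rz":0},{"grip":1,"dx":0,"dy":1,"dz":0,"rx":0,"ry":0,"rz":0},{"grip":1,"dx":0,"dy":1,"dz":0,"rx":0,"ry":0,"rz":0}])

```text
time_s: 4.6
tool_pos: [0.4679, -0.0863, 0.2485]
tcp_rot: [0.0, 0.246, 0.969, -0.0]
contact_force: [-0.9, -0.5, -0.4]
gripper_width: 0.0856
grip_force: 0.0
```

Emit:
servo_tool(increments=[{"grip":1,"dx":0.2,"dy":1,"dz":0,"rx":0,"ry":0,"rz":0},{"grip":1,"dx":0.2,"dy":1,"dz":0,"rx":0,"ry":0,"rz":0},{"grip":1,"dx":0.2,"dy":1,"dz":0,"rx":0,"ry":0,"rz":0},{"grip":1,"dx":0.2,"dy":1,"dz":0,"rx":0,"ry":0,"rz":0},{"grip":1,"dx":0.2,"dy":1,"dz":0,"rx":0,"ry":0,"rz":0},{"grip":1,"dx":0.2,"dy":1,"dz":0,"rx":0,"ry":0,"rz":0},{"grip":1,"dx":0.2,"dy":1,"dz":0,"rx":0,"ry":0,"rz":0},{"grip":1,"dx":0.2,"dy":1,"dz":0,"rx":0,"ry":0,"rz":0},{"grip":1,"dx":0.2,"dy":1,"dz":0,"rx":0,"ry":0,"rz":0},{"grip":1,"dx":0.0,"dy":1,"dz":0,"rx":0,"ry":0,"rz":0}])

```text
time_s: 5.85
tool_pos: [0.5469, 0.1549, 0.2486]
tcp_rot: [0.0, 0.246, 0.969, -0.0]
contact_force: [0.0, -0.6, 1.0]
gripper_width: 0.0855
grip_force: 0.0
```

Emit:
servo_tool(increments=[{"grip":1,"dx":0,"dy":1,"dz":0,"rx":0,"ry":0,"rz":0},{"grip":1,"dx":0,"dy":0.5,"dz":0,"rx":0,"ry":0,"rz":0},{"grip":1,"dx":0,"dy":0,"dz":0,"rx":0,"ry":0,"rz":0}])

```text
time_s: 6.22
tool_pos: [0.5652, 0.1868, 0.2481]
tcp_rot: [-0.0, 0.246, 0.969, -0.0]
contact_force: [-0.2, -0.2, -0.1]
gripper_width: 0.0852
grip_force: 0.0
```

Emit:
servo_tool(increments=[{"grip":1,"dx":0.1,"dy":0.27,"dz":0,"rx":0,"ry":0,"rz":0},{"grip":1,"dx":0,"dy":0,"dz":1,"rx":0,"ry":0,"rz":0},{"grip":1,"dx":0,"dy":0,"dz":1,"rx":0,"ry":0,"rz":0},{"grip":1,"dx":0,"dy":0,"dz":1,"rx":0,"ry":0,"rz":0},{"grip":1,"dx":0,"dy":0,"dz":1,"rx":0,"ry":0,"rz":0},{"grip":1,"dx":0,"dy":0,"dz":0.4,"rx":0,"ry":0,"rz":0},{"grip":1,"dx":0,"dy":0,"dz":0,"rx":0,"ry":0,"rz":0}])

```text
time_s: 7.1
tool_pos: [0.5661, 0.1928, 0.138]
tcp_rot: [-0.001, 0.247, 0.969, -0.0]
contact_force: [-0.5, 0.5, 1.2]
gripper_width: 0.0851
grip_force: 0.0
```

```bash
python3 - <<'E'
from h import *
s=grab("scene","pics/s2.png")["image"];t=grab("top","pics/t2.png")["image"]
a=cv2.resize(s[140:280,190:330],(560,560),interpolation=cv2.INTER_CUBIC)
cv2.imwrite("pics/s2c.png",a)
p=robot.get_obs()["tool_pos"];print(p)
for z in(p[2],.107):print((proj("scene",[p[0],p[1],z])-[190,140])*4)
E
```

```text
[0.5671753  0.19308402 0.13932338]
[[287.29656945 374.90412276]]
[[289.12129898 414.16899897]]
```

View pics/s2c.png

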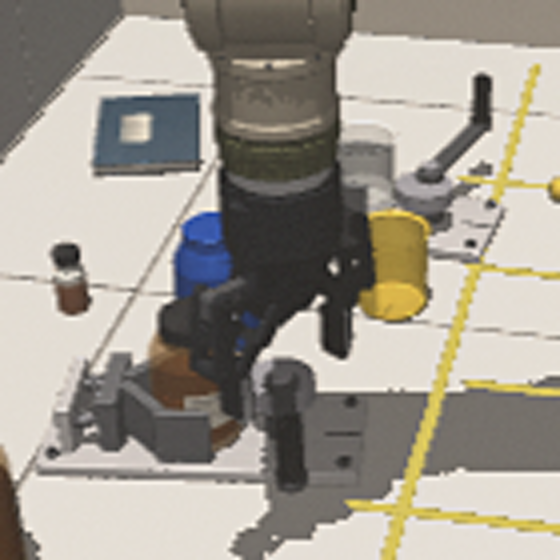

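The knob top shows at about (290,420) in the crop, and the TCP axis projects to (289,414), so the fingers straddle it clear of the bottle. I'll descend and close.

Emit:
servo_tool(increments=[{"grip":1,"dx":0,"dy":0,"dz":0.7,"rx":0,"ry":0,"rz":0},{"grip":1,"dx":0,"dy":0,"dz":0.7,"rx":0,"ry":0,"rz":0},{"grip":1,"dx":0,"dy":0,"dz":0.6,"rx":0,"ry":0,"rz":0},{"grip":1,"dx":0,"dy":0,"dz":0,"rx":0,"ry":0,"rz":0},{"grip":0,"dx":0,"dy":0,"dz":0,"rx":0,"ry":0,"rz":0},{"grip":-0.4,"dx":0,"dy":0,"dz":0,"rx":0,"ry":0,"rz":0},{"grip":-0.4,"dx":0,"dy":0,"dz":0,"rx":0,"ry":0,"rz":0}])

```text
time_s: 8.07
tool_pos: [0.567, 0.1932, 0.0889]
tcp_rot: [0.0, 0.246, 0.969, 0.0]
contact_force: [0.8, -0.2, -0.3]
gripper_width: 0.0325
grip_force: 0.0
```

Emit:
servo_tool(increments=[{"grip":-1,"dx":0,"dy":0,"dz":0,"rx":0,"ry":0,"rz":0},{"grip":-1,"dx":0,"dy":0,"dz":0,"rx":0,"ry":0,"rz":0},{"grip":-1,"dx":0,"dy":0,"dz":0,"rx":0,"ry":0,"rz":0},{"grip":-1,"dx":0,"dy":0,"dz":0,"rx":0,"ry":0,"rz":0},{"grip":-1,"dx":0,"dy":0,"dz":0,"rx":0,"ry":0,"rz":0}], force=50)

```text
time_s: 8.7
tool_pos: [0.567, 0.1937, 0.0888]
tcp_rot: [0.0, 0.246, 0.969, 0.001]
contact_force: [0.6, 4.7, 5.4]
gripper_width: 0.017
grip_force: 48.9
```

```bash
cat > arc.py <<'E'
from h import *
import sys
from scipy.spatial.transform import Rotation as Ro
def plan(piv,ths,r=.110,a0=np.radians(108.5),p0=None):
    o=robot.get_obs(); w,x,y,z=o["tcp_rot"]; R=Ro.from_quat([x,y,z,w]).as_matrix()
    p=np.array(o["tool_pos"]) if p0 is None else p0; h=p[2]
    for th in ths:
        q=np.array([piv[0]+r*np.cos(a0+th),piv[1]+r*np.sin(a0+th),h])
        print(round(th,2),q.round(4),(R.T@(q-p)/.025).round(2)); p=q
E
python3 -c "
from arc import *
plan((.602,.0893),np.arange(.14,1.41,.14))"
```

```text
0.14 [0.5529 0.1877 0.0888] [ 0.38 -0.48 -0.  ]
0.28 [0.5396 0.1799 0.0888] [ 0.32 -0.53 -0.  ]
0.42 [0.5276 0.1703 0.0888] [ 0.24 -0.57 -0.  ]
0.56 [0.517  0.1591 0.0888] [ 0.16 -0.59 -0.  ]
0.7 [0.5081 0.1466 0.0888] [ 0.07 -0.61 -0.  ]
0.84 [0.501  0.1329 0.0888] [-0.01 -0.62 -0.  ]
0.98 [0.4959 0.1184 0.0888] [-0.1  -0.61 -0.  ]
1.12 [0.4929 0.1033 0.0888] [-0.18 -0.59 -0.  ]
1.26 [0.492  0.088  0.0888] [-0.26 -0.56 -0.  ]
1.4 [0.4933 0.0726 0.0888] [-0.34 -0.52 -0.  ]
```

Swinging the first part, to 0.56 rad.

Emit:
servo_tool(increments=[{"grip":-1,"dx":0.19,"dy":-0.24,"dz":0,"rx":0,"ry":0,"rz":0},{"grip":-1,"dx":0.19,"dy":-0.24,"dz":0,"rx":0,"ry":0,"rz":0},{"grip":-1,"dx":0.16,"dy":-0.26,"dz":0,"rx":0,"ry":0,"rz":0},{"grip":-1,"dx":0.16,"dy":-0.27,"dz":0,"rx":0,"ry":0,"rz":0},{"grip":-1,"dx":0.12,"dy":-0.28,"dz":0,"rx":0,"ry":0,"rz":0},{"grip":-1,"dx":0.12,"dy":-0.29,"dz":0,"rx":0,"ry":0,"rz":0},{"grip":-1,"dx":0.08,"dy":-0.29,"dz":0,"rx":0,"ry":0,"rz":0},{"grip":-1,"dx":0.08,"dy":-0.3,"dz":0,"rx":0,"ry":0,"rz":0},{"grip":-1,"dx":0,"dy":0,"dz":0,"rx":0,"ry":0,"rz":0}])

```text
time_s: 9.82
tool_pos: [0.5172, 0.1584, 0.0888]
tcp_rot: [0.001, 0.247, 0.969, 0.0]
contact_force: [2.6, 3.0, 4.0]
gripper_width: 0.0168
grip_force: 48.9
```

The force is about 4 N, purely along the tangent, so the arc fits. Continuing to 1.26 rad.

Emit:
servo_tool(increments=[{"grip":-1,"dx":0.04,"dy":-0.3,"dz":0,"rx":0,"ry":0,"rz":0},{"grip":-1,"dx":0.03,"dy":-0.31,"dz":0,"rx":0,"ry":0,"rz":0},{"grip":-1,"dx":0,"dy":-0.31,"dz":0,"rx":0,"ry":0,"rz":0},{"grip":-1,"dx":-0.01,"dy":-0.31,"dz":0,"rx":0,"ry":0,"rz":0},{"grip":-1,"dx":-0.04,"dy":-0.31,"dz":0,"rx":0,"ry":0,"rz":0},{"grip":-1,"dx":-0.06,"dy":-0.3,"dz":0,"rx":0,"ry":0,"rz":0},{"grip":-1,"dx":-0.08,"dy":-0.3,"dz":0,"rx":0,"ry":0,"rz":0},{"grip":-1,"dx":-0.1,"dy":-0.29,"dz":0,"rx":0,"ry":0,"rz":0},{"grip":-1,"dx":-0.26,"dy":-0.56,"dz":0,"rx":0,"ry":0,"rz":0},{"grip":-1,"dx":0,"dy":0,"dz":0,"rx":0,"ry":0,"rz":0}])

```text
time_s: 11.08
tool_pos: [0.493, 0.087, 0.0888]
tcp_rot: [0.001, 0.247, 0.969, 0.001]
contact_force: [4.7, 5.1, 3.1]
gripper_width: 0.0165
grip_force: 48.8
```

```bash
python3 - <<'E'
from arc import *
o=robot.get_obs();p=o["tool_pos"];print(p,o["contact_force"]);print("angle",np.arctan2(p[1]-.0893,p[0]-.602)%6.283-np.radians(108.5),np.hypot(p[1]-.0893,p[0]-.602))
plan((.602,.0893),[1.4])
E
```

```text
[0.49302098 0.0870294  0.08876068] [4.72909947 5.12328541 3.07670197]
angle 1.2685572611077724 0.10900266943387718
1.4 [0.4933 0.0726 0.0888] [-0.28 -0.5  -0.  ]
```

Emit:
servo_tool(increments=[{"grip":-1,"dx":-0.14,"dy":-0.25,"dz":0,"rx":0,"ry":0,"rz":0},{"grip":-1,"dx":-0.15,"dy":-0.24,"dz":0,"rx":0,"ry":0,"rz":0},{"grip":-1,"dx":0,"dy":0,"dz":0,"rx":0,"ry":0,"rz":0},{"grip":-1,"dx":0,"dy":0,"dz":0,"rx":0,"ry":0,"rz":0}])

```text
time_s: 11.58
tool_pos: [0.4941, 0.0737, 0.0887]
tcp_rot: [0.002, 0.246, 0.969, 0.001]
contact_force: [5.6, 6.4, 2.4]
gripper_width: 0.0166
grip_force: 48.9
```

```bash
python3 - <<'E'
from arc import *
s=grab("scene","pics/s3.png")["image"];t=grab("top","pics/t3.png")["image"]
a=cv2.resize(s[140:280,190:330],(560,560),interpolation=cv2.INTER_CUBIC)
b=cv2.convertScaleAbs(cv2.resize(t[135:275,190:250+0],None,fx=4,fy=4,interpolation=cv2.INTER_CUBIC),alpha=1.6,beta=10)
cv2.imwrite("pics/c3.png",np.hstack([a,b]))
o=robot.get_obs();p=o["tool_pos"];print(p,o["contact_force"]);print("angle",np.arctan2(p[1]-.0893,p[0]-.602)%6.283-np.radians(108.5))
E
```

```text
[0.49412296 0.07375134 0.08877269] [5.83699702 6.06747289 2.30894565]
angle 1.3908724618361898
```

View pics/c3.png

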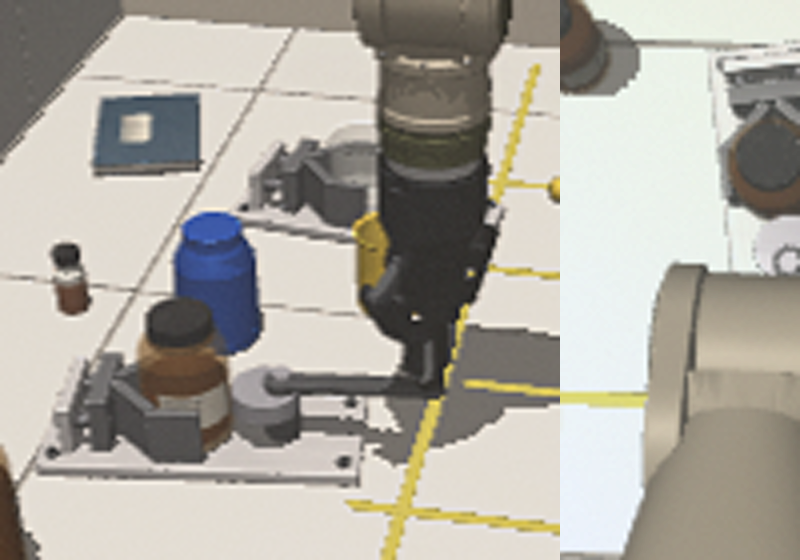

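The lever now lies from the pivot (275,385) to the fingers (430,385) along the clamp. The bottle is upright and pressed into the jaw, and the beaker and its lever look untouched. The measured angle is about 1.39 rad, so I'm handing in.

```bash
python3 -c "
from station import robot
print(robot.close_job())"
```

```text
the job is handed in; nothing more can be done
None
```

The left clamp's lever, the one with the amber bottle, is held at about 1.39 rad (target 1.40) with the bottle upright and pressed into its V-jaw, and I handed the job in at about 12 s; the interface returned no verdict.

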